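# Knock a formed bracket out of a bending die

### The arm

A 6-joint arm with a two-finger parallel gripper is mounted at the origin on the work surface. World frame = base frame: x ahead of the robot, y to its left, z up, the work surface at z = 0. Lengths are in m, angles in degrees, forces in N, time in s.
With the tool pointing down it reaches from about 0.35 to 0.875 m from the base axis. Payload 4.2 kg.
Tool frame: the origin (TCP) lies on the centre line of the jaws, within the pads' length; the fingertips stand 19 mm ahead of it and the grasp point (between the pads) is the TCP; x points along the fingers, y is the direction in which the jaws open and shut, and the axes are right-handed (so a half turn about x gives the same grasp; the last joint's range is limited). The gripper opens to 87 mm and grips with 3 to 60 N. Pads are 19 mm wide; open, the fingers measure 117 mm over their backs; the gripper's body (75 mm by 190 mm) begins 51 mm behind the grasp point.
Start: joints at [-50.615, 22.042, 0.453, 0, -68.411, -14.817], TCP at [0.26, -0.568, 0.218] pointing down, gripper open.
Joint ranges: [-179.83, 179.83], [-69.29, 118.12], [-61.27, 80.66], [-181.25, 117.63], [-171.15, -9.14], [-177.46, 177.46]. Speed limits (degrees/s): [159.86, 159.86, 180, 180, 180, 180].

### API

Orientations are given as a 3x3 rotation matrix whose columns are the frame's x, y, z axes.
In Python, from station import r, viewer, job, spotter gives the robot as it stands.
- The arm moves only by the tool play_rows, never from a script. Its argument "commands" is a list of rows, each an object of numbers: "fingers": the gripper command: -1 is fully open, 1 is shut, values between are in proportion; "tx", "ty", "tz": the shift along the tool's x, y, z normalised to -1 to 1, where 1 is 750 mm; "ax", "ay", "az": the turn, a rotation vector about the tool's x, y, z normalised to -1 to 1, where 1 is pi rad. In form: [{"fingers": .., "tx": .., "ty": .., "tz": .., "ax": .., "ay": .., "az": ..}, ...]. A call has 1 to 5 rows; each row is the pose to reach, as a shift and turn from the pose commanded when the call began, along the tool's axes at that moment, turning the shorter way round; what a row does not reach only later rows make up. A row lasts 1/12 s, in which the tool goes at most 41.7 mm and 7.16 degrees, less where a joint would pass 70% of its speed; a pose out of reach is approached as far as the arm can. A call with a number of a shift or a turn outside -1 to 1 is refused whole. A call with a gripper value outside its range is refused whole. The fingers move at their own pace and stop on an object; the grip force is fixed at half the most. Time passes only in rows, so rows that repeat a pose let the fingers close. It gives the time, the measured TCP pose, the force and the opening at its end, in the units of the state.
- r.sense(): the state, without advancing time (a new reading comes with each control period).
- viewer.capture(name): name is "scene" or "top" or "wrist"; returns a dict with "image" (480x640x3 uint8, red, green, blue), "fx", "fy", "cx", "cy" (pixels), "R" (3x3) and "t" (3): a world point X has camera coordinates R X + t; the wrist camera has in their place "mount" (4x4, takes a point from camera to tool coordinates, whose origin is the TCP and whose axes are the tool frame's). Camera axes: x right, y down, z forward; pixel columns grow to the right and rows downward; lengths in m; the calibration is good to about 2 mm. A picture is of the moment at which its call begins: read the wrist's pose just before it. There is no depth.
- job.finish_job(): hands the job in, once; it reports no verdict.
Trained networks look in a picture, given as the dict that the camera call returned (one of the last four; its "shot" number tells which), for a name from the list of things; names that differ only in an ending like _2 or _b are one class to them, and where a whole thing is asked for, a point or a joint stands for the part that bears it (a point fixed in the world has none). Each returns a list of dicts, best first, with "score" (0 to 1); they miss things now and then, are a little off and sometimes report something else, mostly with a low value. They report only what shows in the picture. A call takes as long as a camera call.
- spotter.find_in(name, picture): "uv" ([column, row] in pixels, amid what is visible of it).
- spotter.silhouettes(name, picture): "region" (480x640 bool, what is visible of it) and "uv" ([column, row] in pixels, amid what is visible of it).
The state is a dict: "time_s": time; "joints": joint angles; "joint_velocities": joint speeds; "effort": joint torques, N m; "tcp_pos": TCP position; "ee_rot": TCP orientation; "wrist_force": force on the tool from outside, world axes, zero at the start; "moment": the same for the moment, N m; "gripper_width": opening from 0.0 (shut) to 1.0 (fully open).
Only numpy, scipy, OpenCV 4.12 (cv2) and the standard library are available. Lean on these libraries where they do the work, as an engineer would, in place of code of your own. Each camera call takes 0.05 s, during which the arm holds its last target. There are 200 camera calls.

### The job

The formed U-bracket sits sunk in the open die: take the slim trip pin from the punch rack, push it down the small hole in the die block until the hidden catch lets go and the spring knock-out raises the bracket, and hang the pin back in a free hole of the rack. Lift the raised bracket straight out of the die and set it down, without dropping it, on its base with the legs up in the parts tray, clear of the finished bracket that is already there. Leave all the other tools and parts where they are.

Things in the scene. Friction and masses are not known exactly. Their poses are not given: they have to be found in the camera images.
- die: Lower half of a bending die set, dark steel, fixed to the bench. Shoe 215 (x) x 150 (y) x 25 mm; die block on it from x = -95 to 55, y = -55 to 55 mm, its flat top face 80 mm above the bench. Origin on the bench under the cavity's centre. Two upright guide pillars, 22 mm thick, at x = 88, y = -52 and 52 mm, tops 150 mm above the bench. The pin hole is on the -x side.
- die_face (a point): Centre of the cavity's mouth, in the die block's top face. The rectangular cavity, 73.5 (die's x) x 57.5 (y) mm, opens upward.
- trip_hole (a point): Centre of the mouth of the access hole in the die's top face: vertical, round, 11 mm in diameter, 72 mm from the cavity's centre. The hidden catch's tail lies 40 mm down in it. Pressed about 7 mm further (tip 47 mm below the face, 5 to 12 N) it lets the knock-out go; at 50 mm the trip pin's collar rests on the face, which is the most needed.
- knockout (a joint): Height of the spring knock-out pad under the bracket, m: 0 held down by the catch (bracket legs end 2 mm below the die face), 0.034 fully up. It rises in about half a second with the bracket on it and stays up, on a 12 N spring (pressed right down it would latch again). The raised bracket stands 32 mm proud of the die face, its lower 12 mm still in the cavity.
- bracket_center (a point): Centre (half-way up) of the formed bracket in the die: a bright 4 mm stainless U, legs up, 70 mm long (x, along the legs), 54 mm wide over the legs (y), 44 mm high, about 0.3 kg. Leg tops 22 mm above this point, underside of the base 22 mm below. In the cavity it lies along the die's x with 1.75 mm of play on every side.
- tray: Finished-parts tray of grey sheet steel, fixed to the bench, open at the top: outside 320 (x) x 160 (y) mm, rim 30 mm high, walls and floor 3 mm. Origin on the bench under its centre.
- bracket_done_center (a point): Centre (half-way up) of the finished bracket, which stands legs up in the tray and is the same in shape and size as the one in the die; x runs along its legs.
- rack: Punch rack of blue bent plate, fixed to the bench: plate 190 (x) x 56 (y) x 8 mm, its top 73 mm above the bench, with holes 14.5 mm in diameter at x = -66, -22, 22 and 66, y = 0. Three tools hang in it by their collars, in any order in the first three holes; the one at x = 66 is empty. Open below, down to a 4 mm base. Origin on the bench under its centre.
- drift_grip (a point): Middle of the grip of the trip pin, the tallest tool in the rack, hanging upright: round grip, 16 mm thick, 28 mm above to 27 mm below this point; then a collar 24 mm wide, 5 mm thick, its underside (32 mm below this point) on the rack; then a 7 mm shank, the last 6 mm tapered to 4 mm; tip 82 mm below this point. 0.11 kg. Only this tool fits the die's hole.
- chisel: Cold chisel hanging in the rack: square 16 mm grip with a square 26 mm rubber guard, 46 mm above the plate. Origin on top of the rack's plate. Bystander.
- punch: Stubby centre punch hanging in the rack: round head 26 mm in diameter, 33 mm above the plate. Origin on top of the rack's plate. Bystander.
- hammer: Hammer, 260 mm long, lying on the bench behind the die. Origin on the bench under its middle. Bystander.
- ferrule_a: Stainless weld ferrule, 36 mm in diameter, 21 mm high, standing on the bench beside the die. Origin under its centre. Bystander.
- ferrule_b: A second such ferrule on the other side of the die. Bystander.
- spray_can: Spray can, 58 mm in diameter, 170 mm high, on the bench behind the die. Origin under its centre. Bystander.
- magnet: Welding magnet, a 75 x 18 mm slab 75 mm high standing on edge on the bench in front of the die, on the robot's side. Origin under its centre. Bystander.

How it is judged:
By the outcome, as a careful person would: the job done as asked, in the order asked, and still so for the second after the job is handed in, with the robot touching nothing.
It also fails if it takes over 64 s, if anything falls off the work surface, if the arm or the gripper's body presses on something with over 40 N, if the wrist force passes 120 N, or if a joint passes its speed limit or range.

## Working session

There is one attempt and no reset: what is moved stays moved. The work goes in short steps, Python scripts to look and compute and a tool call to move; the robot and the scene stay as the last step left them, time stands still between calls to the robot, and variables do not carry over. Pictures are saved under pics/ and viewed, about 8 in all and at most 12, crops included, and the job is handed in when it is done.

Besides the shell and the picture viewer there is one more tool, called as name([rows], argument=value, ...), one row to a line, values as JSON. play_rows: Moves the arm, as the interface text tells. Its arguments: {"type":"object","properties":{"commands":{"type":"array"}},"required":["commands"]}

```bash
ls; mkdir -p pics; python3 - <<'E'
from station import r, viewer, job, spotter
import cv2,numpy as np
s=r.sense(); print(s)
for n in ["scene","top"]:
    p=viewer.capture(n); cv2.imwrite(f"pics/{n}0.png",p["image"][:,:,::-1])
    print(n,p["fx"],p["fy"],p["cx"],p["cy"],np.round(p["R"],4).tolist(),np.round(p["t"],4).tolist())
    for k in ["die","die_face","trip_hole","bracket_center","tray","bracket_done_center","rack","drift_grip","chisel","punch","hammer","ferrule_a","spray_can","magnet"]:
        try: print(k,[(np.round(d["uv"]).tolist(),round(d["score"],2)) for d in spotter.find_in(k,p)[:3]])
        except Exception as e: print(k,e)
p=viewer.capture("wrist"); print(p["fx"],p["cx"],p["cy"],p["mount"])
E
```

```text
pics
{'time_s': 0.0, 'joints': array([-5.06157337e+01,  2.20892517e+01,  3.80383576e-01, -2.87164925e-02,
       -6.84132929e+01, -1.48146320e+01]), 'joint_velocities': array([0.00543517, 0.12333592, 0.13298934, 0.09112413, 0.03932799,
       0.08666503]), 'effort': array([ 1.92990578e-04, -3.90667069e+01,  1.87407911e+01,  4.21994314e+00,
        1.10474924e-02, -1.91772474e-04]), 'tcp_pos': array([ 0.25961092, -0.56784882,  0.21718037]), 'ee_rot': array([[-9.92626330e-04, -4.15629616e-01,  9.09533417e-01],
       [ 1.94360504e-03,  9.09531346e-01,  4.15630790e-01],
       [-9.99997619e-01,  2.18033980e-03, -9.50049445e-05]]), 'wrist_force': array([ 0.0568946 , -0.36067801,  0.46663282]), 'moment': array([-0.0246382 , -0.00362879,  0.02492537]), 'gripper_width': 1.0000724337153164}
scene 471.5178072668254 471.5178072668254 314.0405600995704 236.96784614118337 [[0.275, 0.9614, 0.0086], [0.6321, -0.1741, -0.7551], [-0.7244, 0.2131, -0.6556]] [-0.1694, -0.2661, 1.2945]
die [([286.0, 264.0], 0.67), ([238.0, 378.0], 0.35)]
die_face [([288.0, 266.0], 0.65)]
trip_hole [([289.0, 264.0], 0.8
[... 927 characters left out ...]
.0, 260.0], 0.72), ([460.0, 306.0], 0.34)]
rack [([460.0, 305.0], 0.6), ([314.0, 358.0], 0.26)]
drift_grip [([472.0, 292.0], 0.78)]
chisel [([470.0, 342.0], 0.48)]
punch [([471.0, 316.0], 0.69), ([470.0, 340.0], 0.69)]
hammer [([394.0, 195.0], 0.87)]
ferrule_a [([392.0, 310.0], 0.7), ([242.0, 278.0], 0.48)]
spray_can [([234.0, 140.0], 0.75)]
magnet [([315.0, 356.0], 0.87)]
398.78879559177716 324.4530495553862 238.92004267688796 [[-5.90811603e-04 -2.80885078e-01  9.59741227e-01 -1.66968646e-01]
 [ 9.99999731e-01 -5.83227516e-04  4.44902777e-04  5.35448247e-04]
 [ 4.34780941e-04  9.59741232e-01  2.80885347e-01 -7.48653436e-02]
 [ 0.00000000e+00  0.00000000e+00  0.00000000e+00  1.00000000e+00]]
```

View pics/scene0.png

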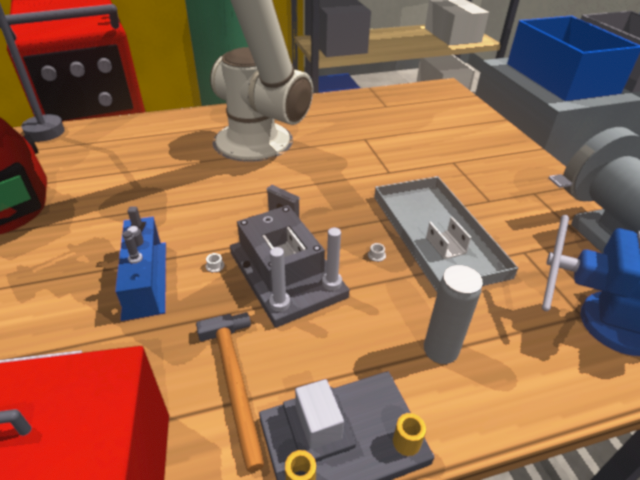

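View pics/top0.png

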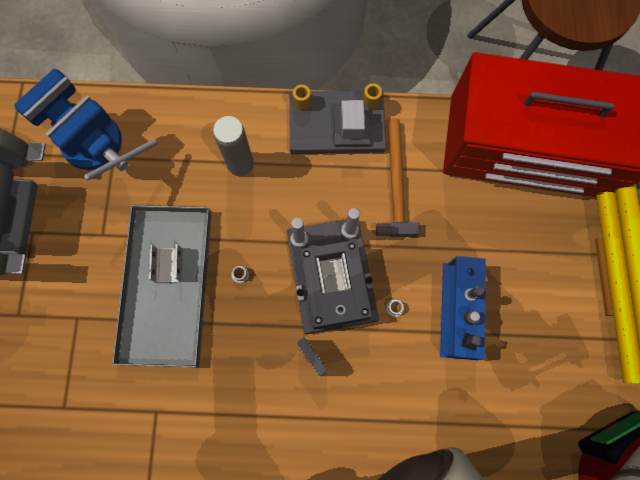

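The scene view shows the die at about (288,245), the rack at (144,270), with the trip pin at (132,240) the nearest tool to the camera. The tray is at (440,230). In the top view, the pin is at (474,292), the empty rack hole at (470,271) and the trip hole at (340,310). The robot side is at the bottom of the picture, so the die's +x points away from the robot.

```bash
cat > h.py <<'E'
from station import r, viewer, job, spotter
import cv2,numpy as np
def cam(p,s=None):
    """camera centre C, rotation cam->world, K"""
    K=np.array([[p["fx"],0,p["cx"]],[0,p["fy"],p["cy"]],[0,0,1.]])
    if "mount" in p:
        T=np.eye(4);T[:3,:3]=s["ee_rot"];T[:3,3]=s["tcp_pos"];T=T@np.array(p["mount"])
        return T[:3,3],T[:3,:3],K
    R=np.array(p["R"]);return -R.T@np.array(p["t"]),R.T,K
def ray(c,uv): 
    d=c[1]@np.linalg.inv(c[2])@np.array([uv[0],uv[1],1.]);return d/np.linalg.norm(d)
def onz(c,uv,z):
    d=ray(c,uv);return c[0]+d*(z-c[0][2])/d[2]
def tri(obs):
    A=np.zeros((3,3));b=np.zeros(3)
    for c,uv in obs:
        d=ray(c,uv);P=np.eye(3)-np.outer(d,d);A+=P;b+=P@c[0]
    X=np.linalg.solve(A,b)
    return X,[round(1e3*np.linalg.norm((np.eye(3)-np.outer(ray(c,uv),ray(c,uv)))@(X-c[0])),1) for c,uv in obs]
def proj(c,X):
    q=c[2]@c[1].T@(np.asarray(X)-c[0]);return q[:2]/q[2]
def move(pos,R=None):
    """print tool-axis normalised shift/turn from sensed pose to target"""
    s=r.sense();M=s["ee_rot"];d=M.T@(np.asarray(pos)-s["tcp_pos"])/.75
    a=np.zeros(3) if R is None else cv2.Rodrigues(M.T@R)[0].ravel()/np.pi
    print("t",np.round(d,4),"a",np.round(a,4),"rows",round(max(np.linalg.norm(d)*750/41.7,np.linalg.norm(a)*180/7.16),1))
def down(yaw):
    """tool down; tool y axis at angle yaw (deg) in world xy"""
    a=np.radians(yaw);y=np.array([np.cos(a),np.sin(a),0]);x=np.array([0,0,-1.]);return np.c_[x,y,np.cross(x,y)]
def wrist(name):
    s=r.sense();p=viewer.capture("wrist");cv2.imwrite(f"pics/{name}.png",p["image"][:,:,::-1]);np.savez(f"pics/{name}.npz",tcp=s["tcp_pos"],R=s["ee_rot"])
    return p,s,cam(p,s)
E
python3 - <<'E'
from h import *
S=cam(viewer.capture("scene"));T=cam(viewer.capture("top"))
for n,uv,z in [("drift top",(479,291),.133),("drift hole?",(470,293),.073),("empty",(470,271),.073),("rackcorners",(446,260),.073),("",(485,257),.073),("",(485,358),.073),("",(444,356),.073),
 ("trip",(340,310),.08),("cavity",(334,273),.08),("pillarL",(297,226),.15),("pillarR",(353,216),.15),("tray tl",(132,208),.03),("tr",(210,209),.03),("br",(195,364),.03),("bl",(115,362),.03),("done",(165,264),.03),("magnet",(312,356),.05),("can",(228,130),.17),("ferr",(240,274),.01),("ferr",(396,308),.01)]:
    print(n,np.round(onz(T,uv,z),3))
for n,u,v in [("trip",(268,219),(340,310)),("pilL",(334,232),(297,226)),("pilR",(277,253),(353,216)),("drifttop",(132,231),(479,291))]:
    print(n,[np.round(a,4) for a in tri([(S,u),(T,v)])])
E
```

```text
drift top [ 0.485 -0.289  0.133]
drift hole? [ 0.49  -0.291  0.073]
empty [ 0.532 -0.292  0.073]
rackcorners [ 0.552 -0.246  0.073]
 [ 0.561 -0.322  0.073]
 [ 0.37  -0.315  0.073]
 [ 0.371 -0.239  0.073]
trip [ 0.447 -0.045  0.08 ]
cavity [ 0.517 -0.032  0.08 ]
pillarL [0.587 0.04  0.15 ]
pillarR [ 0.61  -0.061  0.15 ]
tray tl [0.645 0.385 0.03 ]
tr [0.649 0.225 0.03 ]
br [0.339 0.227 0.03 ]
bl [0.337 0.38  0.03 ]
done [0.531 0.305 0.03 ]
magnet [0.362 0.004 0.05 ]
can [0.76  0.175 0.17 ]
ferr [0.52  0.157 0.01 ]
ferr [ 0.464 -0.16   0.01 ]
trip [array([ 0.4474, -0.045 ,  0.0784]), array([0.1, 0.1])]
pilL [array([0.5892, 0.0404, 0.1423]), array([0.4, 0.4])]
pilR [array([ 0.6126, -0.0612,  0.1409]), array([0., 0.])]
drifttop [array([ 0.4847, -0.2863,  0.133 ]), array([3., 3.])]
```

```bash
python3 - <<'E'
from h import *
move([.460,-.290,.22],down(88))
E
```

```text
t [-0.0023  0.2266  0.397 ] a [ 0.1476 -0.     -0.    ] rows 8.2
```

play_rows([
  {"fingers": -1,"tx": 0,"ty": 0.03,"tz": 0.05,"ax": 0,"ay": 0,"az": 0},
  {"fingers": -1,"tx": 0,"ty": 0.055,"tz": 0.095,"ax": 0,"ay": 0,"az": 0},
  {"fingers": -1,"tx": 0,"ty": 0.08,"tz": 0.14,"ax": 0,"ay": 0,"az": 0},
  {"fingers": -1,"tx": 0,"ty": 0.105,"tz": 0.185,"ax": 0,"ay": 0,"az": 0},
  {"fingers": -1,"tx": 0,"ty": 0.12,"tz": 0.21,"ax": 0,"ay": 0,"az": 0},
])

```text
time_s: 2.07
tcp_pos: [0.3673, -0.4186, 0.2185]
ee_rot: [[0.001, -0.418, 0.909], [0.0, 0.909, 0.418], [-1.0, -0.0, 0.001]]
wrist_force: [-0.6, -0.2, 0.9]
gripper_width: 0.999
```

play_rows([
  {"fingers": -1,"tx": 0,"ty": 0.025,"tz": 0.045,"ax": 0.035,"ay": 0,"az": 0},
  {"fingers": -1,"tx": 0,"ty": 0.05,"tz": 0.09,"ax": 0.07,"ay": 0,"az": 0},
  {"fingers": -1,"tx": 0,"ty": 0.075,"tz": 0.135,"ax": 0.105,"ay": 0,"az": 0},
  {"fingers": -1,"tx": 0,"ty": 0.1,"tz": 0.175,"ax": 0.14,"ay": 0,"az": 0},
  {"fingers": -1,"tx": -0.0023,"ty": 0.1066,"tz": 0.187,"ax": 0.1476,"ay": 0,"az": 0},
])

```text
time_s: 2.48
tcp_pos: [0.462, -0.2867, 0.2199]
ee_rot: [[0.001, 0.035, 0.999], [0.001, 0.999, -0.035], [-1.0, 0.001, 0.001]]
wrist_force: [-0.8, -0.5, -0.2]
gripper_width: 0.999
```

```bash
python3 - <<'E'
from h import *
p,s,c=wrist("w1"); print(s["time_s"],s["tcp_pos"],s["ee_rot"].round(3).tolist(),s["joints"].round(1))
for k in ["drift_grip","chisel","punch","rack"]:
    print(k,[(np.round(d["uv"]).tolist(),round(d["score"],2)) for d in spotter.find_in(k,p)[:3]])
print(proj(c,[.487,-.291,.133]),proj(c,[.532,-.292,.073]))
E
```

```text
2.4833 [ 0.46202193 -0.28667948  0.21992293] [[0.001, 0.035, 0.999], [0.001, 0.999, -0.035], [-1.0, 0.001, 0.001]] [-14.8  14.1 -10.9  -0.  -65.  -77.2]
drift_grip [([318.0, 260.0], 0.9)]
chisel [([323.0, 140.0], 0.8)]
punch [([320.0, 204.0], 0.87)]
rack [([322.0, 220.0], 0.93)]
[317.03184001 275.76242781] [319.17745255 298.87663256]
```

View pics/w1.png

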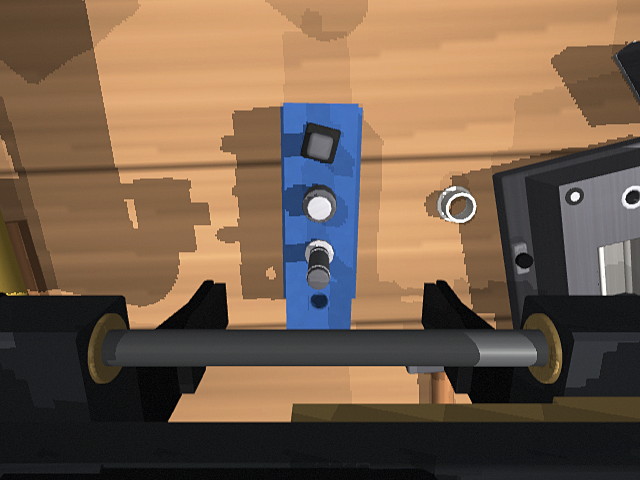

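The wrist view shows the pin top at (318,277), the empty hole at (319,300), the punch at (320,204) and the chisel at (322,142). The jaws straddle the rack across its width. This agrees with the predicted positions to 1–2 px.

```bash
python3 - <<'E'
from h import *
z=np.load("pics/w1.npz");p=viewer.capture("wrist");c=cam(p,dict(tcp_pos=z["tcp"],ee_rot=z["R"]))
T=cam(viewer.capture("top"))
print(onz(c,(318,277),.133),onz(c,(319,300),.073),onz(c,(320,203),.106))
print(tri([(c,(318,277)),(T,(479,291))]),tri([(c,(319,300)),(T,(470,271))]))
print(proj(T,onz(c,(318,277),.133)))
P=onz(c,(318,277),.133); P[2]=.106; print(P); move(P)
E
```

```text
[ 0.48792863 -0.29037764  0.133     ] [ 0.53304631 -0.29219447  0.073     ] [ 0.4420744  -0.28749273  0.106     ]
(array([ 0.4852779 , -0.2893479 ,  0.13655254]), [np.float64(1.5), np.float64(1.5)]) (array([ 0.5325011 , -0.29193472,  0.07355301]), [np.float64(0.4), np.float64(0.4)])
[479.49341447 289.23872148]
[ 0.48792863 -0.29037764  0.106     ]
t [0.1518 0.002  0.0381] a [0. 0. 0.] rows 2.8
```

play_rows([
  {"fingers": -1,"tx": 0.02,"ty": 0,"tz": 0.0381,"ax": 0,"ay": 0,"az": 0},
  {"fingers": -1,"tx": 0.05,"ty": 0,"tz": 0.0381,"ax": 0,"ay": 0,"az": 0},
  {"fingers": -1,"tx": 0.1,"ty": 0,"tz": 0.0381,"ax": 0,"ay": 0,"az": 0},
  {"fingers": -1,"tx": 0.15,"ty": 0,"tz": 0.0381,"ax": 0,"ay": 0,"az": 0},
  {"fingers": -1,"tx": 0.1515,"ty": 0,"tz": 0.0381,"ax": 0,"ay": 0,"az": 0},
])

```text
time_s: 3.25
tcp_pos: [0.4829, -0.2899, 0.0992]
ee_rot: [[-0.014, 0.039, 0.999], [0.006, 0.999, -0.038], [-1.0, 0.006, -0.014]]
wrist_force: [-1.4, 0.6, -0.1]
gripper_width: 0.996
```

```bash
python3 - <<'E'
from h import *
move([.488,-.2904,.106],down(88))
E
```

```text
t [-0.0092 -0.0003  0.0067] a [-0.0011 -0.0045 -0.0018] rows 0.2
```

play_rows([
  {"fingers": -1,"tx": 0,"ty": 0,"tz": 0,"ax": 0,"ay": 0,"az": 0},
  {"fingers": -1,"tx": 0,"ty": 0,"tz": 0,"ax": 0,"ay": 0,"az": 0},
  {"fingers": -1,"tx": 0,"ty": 0,"tz": 0,"ax": 0,"ay": 0,"az": 0},
  {"fingers": -1,"tx": 0,"ty": 0,"tz": 0,"ax": 0,"ay": 0,"az": 0},
])

```text
time_s: 3.58
tcp_pos: [0.49, -0.2917, 0.109]
ee_rot: [[0.005, 0.035, 0.999], [-0.002, 0.999, -0.035], [-1.0, -0.001, 0.005]]
wrist_force: [-1.1, -0.2, 0.0]
gripper_width: 0.999
```

play_rows([
  {"fingers": 1,"tx": 0,"ty": 0,"tz": 0,"ax": 0,"ay": 0,"az": 0},
  {"fingers": 1,"tx": 0,"ty": 0,"tz": 0,"ax": 0,"ay": 0,"az": 0},
  {"fingers": 1,"tx": 0,"ty": 0,"tz": 0,"ax": 0,"ay": 0,"az": 0},
  {"fingers": 1,"tx": 0,"ty": 0,"tz": 0,"ax": 0,"ay": 0,"az": 0},
  {"fingers": 1,"tx": 0,"ty": 0,"tz": 0,"ax": 0,"ay": 0,"az": 0},
])

```text
time_s: 4.0
tcp_pos: [0.4886, -0.291, 0.1065]
ee_rot: [[0.0, 0.035, 0.999], [-0.0, 0.999, -0.035], [-1.0, -0.0, 0.0]]
wrist_force: [0.0, 0.0, -0.3]
gripper_width: 0.708
```

play_rows([
  {"fingers": 1,"tx": 0,"ty": 0,"tz": 0,"ax": 0,"ay": 0,"az": 0},
  {"fingers": 1,"tx": 0,"ty": 0,"tz": 0,"ax": 0,"ay": 0,"az": 0},
  {"fingers": 1,"tx": 0,"ty": 0,"tz": 0,"ax": 0,"ay": 0,"az": 0},
])

```text
time_s: 4.25
tcp_pos: [0.4885, -0.291, 0.1063]
ee_rot: [[-0.0, 0.035, 0.999], [0.0, 0.999, -0.035], [-1.0, 0.0, -0.0]]
wrist_force: [-0.3, 0.9, -0.5]
gripper_width: 0.475
```

Fingers need about 0.9 s per full stroke, so I keep closing.

play_rows([
  {"fingers": 1,"tx": 0,"ty": 0,"tz": 0,"ax": 0,"ay": 0,"az": 0},
  {"fingers": 1,"tx": 0,"ty": 0,"tz": 0,"ax": 0,"ay": 0,"az": 0},
  {"fingers": 1,"tx": 0,"ty": 0,"tz": 0,"ax": 0,"ay": 0,"az": 0},
  {"fingers": 1,"tx": 0,"ty": 0,"tz": 0,"ax": 0,"ay": 0,"az": 0},
  {"fingers": 1,"tx": 0,"ty": 0,"tz": 0,"ax": 0,"ay": 0,"az": 0},
])

```text
time_s: 4.67
tcp_pos: [0.4885, -0.291, 0.1063]
ee_rot: [[-0.0, 0.035, 0.999], [0.0, 0.999, -0.035], [-1.0, 0.0, -0.0]]
wrist_force: [-0.4, -0.7, -0.9]
gripper_width: 0.173
```

play_rows([
  {"fingers": 1,"tx": 0,"ty": 0,"tz": 0,"ax": 0,"ay": 0,"az": 0},
  {"fingers": 1,"tx": 0,"ty": 0,"tz": 0,"ax": 0,"ay": 0,"az": 0},
  {"fingers": 1,"tx": 0,"ty": 0,"tz": 0,"ax": 0,"ay": 0,"az": 0},
])

```text
time_s: 4.92
tcp_pos: [0.4885, -0.291, 0.1063]
ee_rot: [[-0.0, 0.035, 0.999], [0.0, 0.999, -0.035], [-1.0, 0.0, -0.0]]
wrist_force: [0.2, -1.3, 0.1]
gripper_width: 0.169
```

```bash
python3 - <<'E'
from h import *
s=r.sense();print(s["gripper_width"]*87,s["wrist_force"],s["tcp_pos"])
move([.4885,-.291,.20])
E
```

```text
14.708378798312538 [ 0.2412422  -1.29483049  0.06274647] [ 0.48850252 -0.29101044  0.10627293]
t [-0.125  0.    -0.   ] a [0. 0. 0.] rows 2.2
```

play_rows([
  {"fingers": 1,"tx": -0.02,"ty": 0,"tz": 0,"ax": 0,"ay": 0,"az": 0},
  {"fingers": 1,"tx": -0.05,"ty": 0,"tz": 0,"ax": 0,"ay": 0,"az": 0},
  {"fingers": 1,"tx": -0.085,"ty": 0,"tz": 0,"ax": 0,"ay": 0,"az": 0},
  {"fingers": 1,"tx": -0.115,"ty": 0,"tz": 0,"ax": 0,"ay": 0,"az": 0},
  {"fingers": 1,"tx": -0.13,"ty": 0,"tz": 0,"ax": 0,"ay": 0,"az": 0},
])

```text
time_s: 5.33
tcp_pos: [0.4897, -0.2916, 0.207]
ee_rot: [[0.004, 0.034, 0.999], [-0.002, 0.999, -0.034], [-1.0, -0.002, 0.004]]
wrist_force: [0.5, 0.3, -1.0]
gripper_width: 0.177
```

```bash
python3 - <<'E'
from h import *
s=r.sense();print(s["gripper_width"]*87,s["wrist_force"],s["tcp_pos"])
move([.4385,-.046,.203],down(102))
E
```

```text
15.408655039717479 [ 0.45515165  0.32070508 -1.0158256 ] [ 0.48966566 -0.29158167  0.20704236]
t [ 0.0045  0.3249 -0.0795] a [-0.0776  0.0013  0.0007] rows 6.0
```

play_rows([
  {"fingers": 1,"tx": 0,"ty": 0.03,"tz": -0.007,"ax": 0,"ay": 0,"az": 0},
  {"fingers": 1,"tx": 0,"ty": 0.07,"tz": -0.015,"ax": 0,"ay": 0,"az": 0},
  {"fingers": 1,"tx": 0,"ty": 0.115,"tz": -0.025,"ax": 0,"ay": 0,"az": 0},
  {"fingers": 1,"tx": 0,"ty": 0.16,"tz": -0.034,"ax": 0,"ay": 0,"az": 0},
  {"fingers": 1,"tx": 0,"ty": 0.2,"tz": -0.042,"ax": 0,"ay": 0,"az": 0},
])

```text
time_s: 5.75
tcp_pos: [0.4614, -0.1385, 0.2037]
ee_rot: [[-0.0, 0.035, 0.999], [0.0, 0.999, -0.035], [-1.0, 0.0, -0.0]]
wrist_force: [-0.4, -0.1, -1.4]
gripper_width: 0.172
```

play_rows([
  {"fingers": 1,"tx": 0,"ty": 0.04,"tz": -0.008,"ax": 0,"ay": 0,"az": 0},
  {"fingers": 1,"tx": 0,"ty": 0.08,"tz": -0.017,"ax": 0,"ay": 0,"az": 0},
  {"fingers": 1,"tx": 0,"ty": 0.11,"tz": -0.024,"ax": 0,"ay": 0,"az": 0},
  {"fingers": 1,"tx": 0.003,"ty": 0.125,"tz": -0.026,"ax": 0,"ay": 0,"az": 0},
  {"fingers": 1,"tx": 0.003,"ty": 0.125,"tz": -0.026,"ax": 0,"ay": 0,"az": 0},
])

```text
time_s: 6.17
tcp_pos: [0.4454, -0.0438, 0.2014]
ee_rot: [[-0.0, 0.032, 0.999], [0.001, 0.999, -0.032], [-1.0, 0.001, -0.0]]
wrist_force: [-1.5, 0.2, -1.7]
gripper_width: 0.175
```

play_rows([
  {"fingers": 1,"tx": 0,"ty": 0,"tz": 0,"ax": 0,"ay": 0,"az": 0},
  {"fingers": 1,"tx": 0,"ty": 0,"tz": 0,"ax": 0,"ay": 0,"az": 0},
  {"fingers": 1,"tx": 0,"ty": 0,"tz": 0,"ax": 0,"ay": 0,"az": 0},
  {"fingers": 1,"tx": 0,"ty": 0,"tz": 0,"ax": 0,"ay": 0,"az": 0},
  {"fingers": 1,"tx": 0,"ty": 0,"tz": 0,"ax": 0,"ay": 0,"az": 0},
])

```text
time_s: 6.58
tcp_pos: [0.4462, -0.0463, 0.2015]
ee_rot: [[-0.0, 0.036, 0.999], [-0.0, 0.999, -0.036], [-1.0, -0.0, -0.0]]
wrist_force: [-0.1, 0.4, -1.1]
gripper_width: 0.173
```

```bash
python3 - <<'E'
from h import *
p,s,c=wrist("w2");print(s["gripper_width"]*87,s["wrist_force"],s["tcp_pos"],s["joint_velocities"].round(1))
print(s["ee_rot"].round(4).tolist())
x=s["tcp_pos"];print("tip expected",proj(c,x+[0,0,-.083]),"hole",proj(c,[.4474,-.045,.08]))
for k in ["trip_hole","drift_grip"]: print(k,[(np.round(d["uv"]).tolist(),round(d["score"],2)) for d in spotter.find_in(k,p)[:3]])
cv2.imwrite("pics/w2c.png",cv2.resize(p["image"][110:350,160:480,::-1],None,fx=2.5,fy=2.5,interpolation=cv2.INTER_CUBIC))
E
```

```text
15.044338086415454 [-0.08355675  0.38442484 -1.11210261] [ 0.44616503 -0.04628765  0.20153328] [ 0.3  0.  -0.1 -0.   0.  -0.1]
[[-0.0002, 0.0362, 0.9993], [-0.0001, 0.9993, -0.0362], [-1.0, -0.0001, -0.0002]]
tip expected [322.04844071 242.25134856] hole [324.10348465 228.91396117]
trip_hole [([338.0, 235.0], 0.68)]
drift_grip [([323.0, 285.0], 0.79)]
```

View pics/w2c.png

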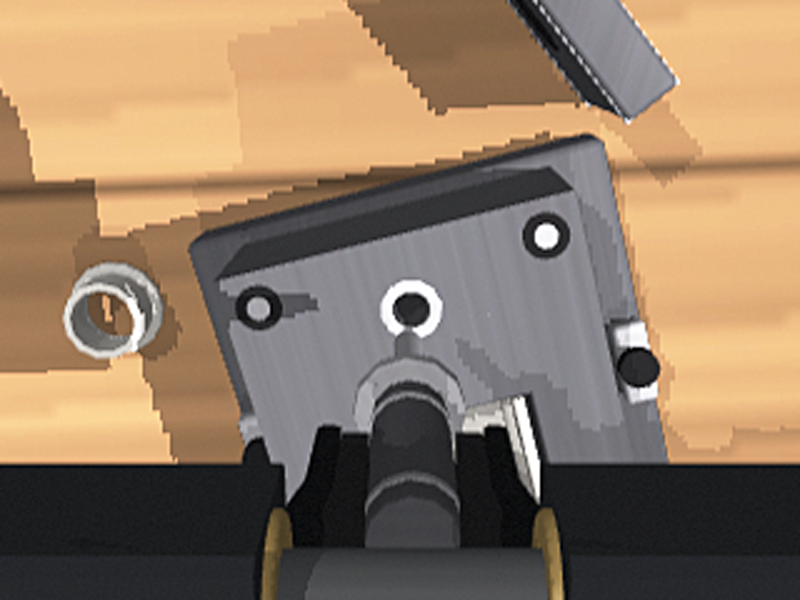

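The crop shows the trip hole at crop (410,308), which is full-image (324,233). The pin tip is at about crop (407,330), or (323,242), where it was expected, so the pin hangs straight.

```bash
python3 - <<'E'
from h import *
s=r.sense();c=cam(viewer.capture("wrist"),s)
H=onz(c,(324,233.2),.08);print(H, onz(c,(322.8,242),s["tcp_pos"][2]-.083)-s["tcp_pos"])
move([H[0],H[1],.18],down(88)); print(r.sense()["tcp_pos"])
E
```

```text
[ 0.4506942  -0.04492062  0.08      ] [-0.00014964  0.00049984 -0.083     ]
t [0.0287 0.0015 0.0061] a [-0.0002 -0.0001  0.    ] rows 0.5
[ 0.44611076 -0.04591755  0.20154303]
```

play_rows([
  {"fingers": 1,"tx": 0.01,"ty": 0.0014,"tz": 0.0061,"ax": 0,"ay": 0,"az": 0},
  {"fingers": 1,"tx": 0.025,"ty": 0.0014,"tz": 0.0061,"ax": 0,"ay": 0,"az": 0},
  {"fingers": 1,"tx": 0.043,"ty": 0.0014,"tz": 0.0061,"ax": 0,"ay": 0,"az": 0},
  {"fingers": 1,"tx": 0.043,"ty": 0.0014,"tz": 0.0061,"ax": 0,"ay": 0,"az": 0},
  {"fingers": 1,"tx": 0.043,"ty": 0.0014,"tz": 0.0061,"ax": 0,"ay": 0,"az": 0},
])

```text
time_s: 7.2
tcp_pos: [0.4504, -0.0449, 0.1686]
ee_rot: [[-0.002, 0.035, 0.999], [-0.001, 0.999, -0.035], [-1.0, -0.001, -0.002]]
wrist_force: [0.6, 0.9, -0.4]
gripper_width: 0.173
```

play_rows([
  {"fingers": 1,"tx": 0,"ty": 0,"tz": 0,"ax": 0,"ay": 0,"az": 0},
  {"fingers": 1,"tx": 0,"ty": 0,"tz": 0,"ax": 0,"ay": 0,"az": 0},
  {"fingers": 1,"tx": 0,"ty": 0,"tz": 0,"ax": 0,"ay": 0,"az": 0},
])

```text
time_s: 7.45
tcp_pos: [0.4512, -0.0447, 0.17]
ee_rot: [[0.001, 0.035, 0.999], [0.0, 0.999, -0.035], [-1.0, 0.0, 0.001]]
wrist_force: [0.5, 0.3, -0.4]
gripper_width: 0.172
```

```bash
python3 - <<'E'
from h import *
p,s,c=wrist("w3");print(s["gripper_width"]*87,s["wrist_force"],s["tcp_pos"])
x=s["tcp_pos"];print("tip expected",proj(c,x+[0,0,-.083]),"hole",proj(c,[.4507,-.0449,.08]))
cv2.imwrite("pics/w3c.png",cv2.resize(p["image"][170:290,244:404,::-1],None,fx=5,fy=5,interpolation=cv2.INTER_CUBIC))
E
```

```text
14.941191739428115 [ 0.47722043  0.32911643 -0.4176357 ] [ 0.45121941 -0.04465866  0.1700105 ]
tip expected [322.00544104 242.05031683] hole [321.66987776 238.29714733]
```

View pics/w3c.png

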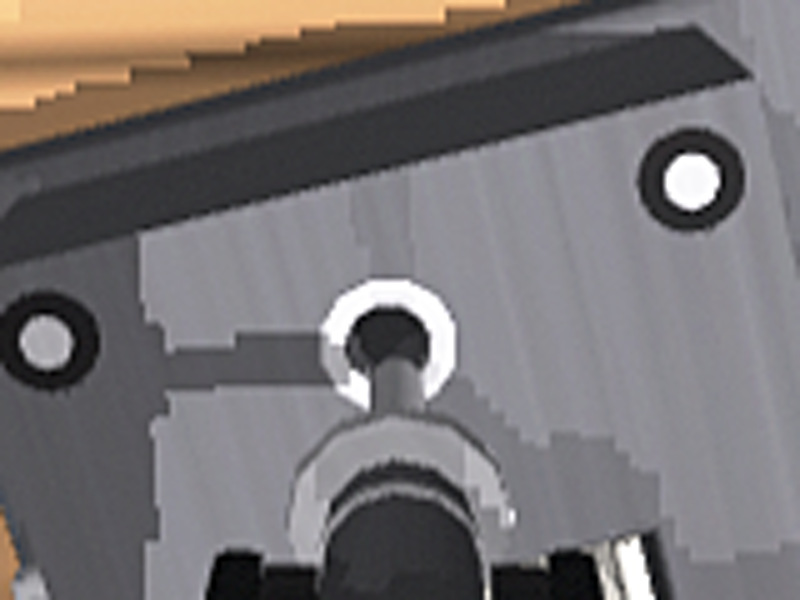

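The hole ring centre is at full-image (321.8,239), within 0.5 mm of where I expected it. The tip is about 0.8 mm to +y, so I nudge and go in.

play_rows([
  {"fingers": 1,"tx": 0,"ty": -0.0008,"tz": 0,"ax": 0,"ay": 0,"az": 0},
  {"fingers": 1,"tx": 0.01,"ty": -0.0008,"tz": 0,"ax": 0,"ay": 0,"az": 0},
  {"fingers": 1,"tx": 0.025,"ty": -0.0008,"tz": 0,"ax": 0,"ay": 0,"az": 0},
  {"fingers": 1,"tx": 0.04,"ty": -0.0008,"tz": 0,"ax": 0,"ay": 0,"az": 0},
  {"fingers": 1,"tx": 0.05,"ty": -0.0008,"tz": 0,"ax": 0,"ay": 0,"az": 0},
])

```text
time_s: 7.92
tcp_pos: [0.45, -0.0454, 0.1306]
ee_rot: [[-0.001, 0.035, 0.999], [-0.0, 0.999, -0.035], [-1.0, -0.0, -0.001]]
wrist_force: [-0.9, -0.1, -1.3]
gripper_width: 0.168
```

```bash
python3 - <<'E'
from h import *
s=r.sense();print(s["gripper_width"]*87,s["wrist_force"],s["tcp_pos"]);move([.4512,-.0453,.1145])
E
```

```text
14.619681218976824 [-0.90788276 -0.07974022 -1.34162233] [ 0.44999319 -0.04544751  0.13056567]
t [0.0214 0.0003 0.0016] a [0. 0. 0.] rows 0.4
```

play_rows([
  {"fingers": 1,"tx": 0.006,"ty": 0,"tz": 0,"ax": 0,"ay": 0,"az": 0},
  {"fingers": 1,"tx": 0.011,"ty": 0,"tz": 0,"ax": 0,"ay": 0,"az": 0},
  {"fingers": 1,"tx": 0.016,"ty": 0,"tz": 0,"ax": 0,"ay": 0,"az": 0},
  {"fingers": 1,"tx": 0.02,"ty": 0,"tz": 0,"ax": 0,"ay": 0,"az": 0},
  {"fingers": 1,"tx": 0.023,"ty": 0,"tz": 0,"ax": 0,"ay": 0,"az": 0},
])

```text
time_s: 8.33
tcp_pos: [0.4513, -0.0456, 0.1157]
ee_rot: [[0.001, 0.034, 0.999], [-0.001, 0.999, -0.034], [-1.0, -0.001, 0.001]]
wrist_force: [-2.0, -0.5, 4.6]
gripper_width: 0.175
```

play_rows([
  {"fingers": 1,"tx": 0,"ty": 0,"tz": 0,"ax": 0,"ay": 0,"az": 0},
  {"fingers": 1,"tx": 0,"ty": 0,"tz": 0,"ax": 0,"ay": 0,"az": 0},
  {"fingers": 1,"tx": 0,"ty": 0,"tz": 0,"ax": 0,"ay": 0,"az": 0},
  {"fingers": 1,"tx": 0,"ty": 0,"tz": 0,"ax": 0,"ay": 0,"az": 0},
])

```text
time_s: 8.67
tcp_pos: [0.4509, -0.0456, 0.1155]
ee_rot: [[0.001, 0.034, 0.999], [-0.0, 0.999, -0.034], [-1.0, -0.0, 0.001]]
wrist_force: [-2.2, -0.6, 5.2]
gripper_width: 0.173
```

```bash
python3 - <<'E'
from h import *
s=r.sense();print(s["gripper_width"]*87,s["wrist_force"],s["tcp_pos"])
p=viewer.capture("scene");cv2.imwrite("pics/s2.png",cv2.resize(p["image"][160:340,180:420,::-1],None,fx=3,fy=3,interpolation=cv2.INTER_CUBIC))
E
```

```text
15.029298918948925 [-2.15517886 -0.63760962  5.18884264] [ 0.45092667 -0.04555062  0.11545432]
```

View pics/s2.png

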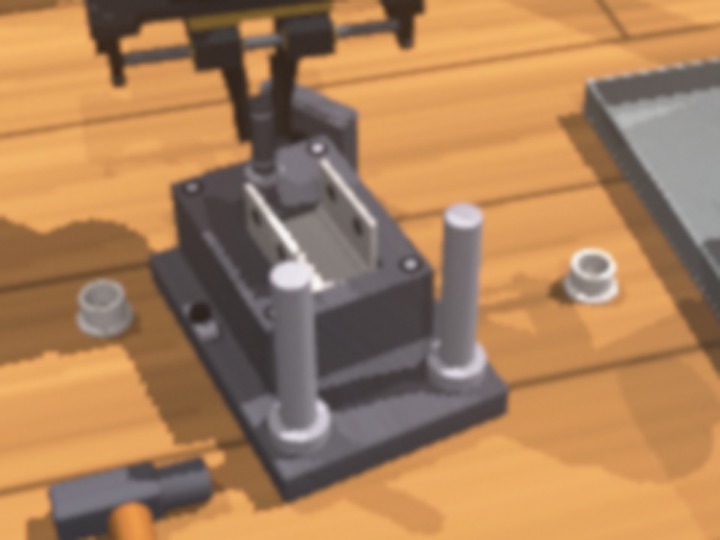

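The scene crop shows the bracket's legs standing well proud of the die face (crop 250–375, 165–260), so the knock-out is up. Now I withdraw the pin and put it back in its own hole, which is free and known to fit.

play_rows([
  {"fingers": 1,"tx": -0.02,"ty": 0,"tz": 0,"ax": 0,"ay": 0,"az": 0},
  {"fingers": 1,"tx": -0.05,"ty": 0,"tz": 0,"ax": 0,"ay": 0,"az": 0},
  {"fingers": 1,"tx": -0.085,"ty": 0,"tz": 0,"ax": 0,"ay": 0,"az": 0},
  {"fingers": 1,"tx": -0.11,"ty": 0,"tz": 0,"ax": 0,"ay": 0,"az": 0},
  {"fingers": 1,"tx": -0.12,"ty": 0,"tz": 0,"ax": 0,"ay": 0,"az": 0},
])

```text
time_s: 9.13
tcp_pos: [0.4525, -0.0451, 0.2075]
ee_rot: [[0.006, 0.034, 0.999], [0.001, 0.999, -0.034], [-1.0, 0.001, 0.006]]
wrist_force: [0.2, -0.3, -0.7]
gripper_width: 0.176
```

```bash
python3 - <<'E'
from h import *
s=r.sense();print(s["gripper_width"]*87,s["wrist_force"],s["tcp_pos"])
move([.4885,-.291,.205],down(88))
E
```

```text
15.28756459245704 [ 0.1854871  -0.26525124 -0.72638599] [ 0.45254492 -0.04507133  0.20754024]
t [ 0.0034 -0.3261  0.0592] a [ 0.0001  0.0021 -0.0004] rows 6.0
```

play_rows([
  {"fingers": 1,"tx": 0,"ty": -0.03,"tz": 0.005,"ax": 0,"ay": 0,"az": 0},
  {"fingers": 1,"tx": 0,"ty": -0.07,"tz": 0.013,"ax": 0,"ay": 0,"az": 0},
  {"fingers": 1,"tx": 0,"ty": -0.115,"tz": 0.021,"ax": 0,"ay": 0,"az": 0},
  {"fingers": 1,"tx": 0,"ty": -0.16,"tz": 0.029,"ax": 0,"ay": 0,"az": 0},
  {"fingers": 1,"tx": 0,"ty": -0.2,"tz": 0.036,"ax": 0,"ay": 0,"az": 0},
])

```text
time_s: 9.55
tcp_pos: [0.4723, -0.1977, 0.2036]
ee_rot: [[-0.001, 0.035, 0.999], [0.001, 0.999, -0.035], [-1.0, 0.0, -0.001]]
wrist_force: [0.9, 1.1, -0.8]
gripper_width: 0.171
```

play_rows([
  {"fingers": 1,"tx": 0,"ty": -0.04,"tz": 0.008,"ax": 0,"ay": 0,"az": 0},
  {"fingers": 1,"tx": 0,"ty": -0.08,"tz": 0.015,"ax": 0,"ay": 0,"az": 0},
  {"fingers": 1,"tx": 0,"ty": -0.11,"tz": 0.02,"ax": 0,"ay": 0,"az": 0},
  {"fingers": 1,"tx": 0,"ty": -0.126,"tz": 0.0232,"ax": 0,"ay": 0,"az": 0},
  {"fingers": 1,"tx": 0,"ty": -0.126,"tz": 0.0232,"ax": 0,"ay": 0,"az": 0},
])

```text
time_s: 9.97
tcp_pos: [0.4864, -0.2931, 0.203]
ee_rot: [[-0.001, 0.038, 0.999], [0.001, 0.999, -0.038], [-1.0, 0.0, -0.001]]
wrist_force: [-0.1, -0.1, -0.2]
gripper_width: 0.172
```

play_rows([
  {"fingers": 1,"tx": 0,"ty": 0,"tz": 0,"ax": 0,"ay": 0,"az": 0},
  {"fingers": 1,"tx": 0,"ty": 0,"tz": 0,"ax": 0,"ay": 0,"az": 0},
  {"fingers": 1,"tx": 0,"ty": 0,"tz": 0,"ax": 0,"ay": 0,"az": 0},
  {"fingers": 1,"tx": 0,"ty": 0,"tz": 0,"ax": 0,"ay": 0,"az": 0},
  {"fingers": 1,"tx": 0,"ty": 0,"tz": 0,"ax": 0,"ay": 0,"az": 0},
])

```text
time_s: 10.38
tcp_pos: [0.4867, -0.2904, 0.2049]
ee_rot: [[0.0, 0.034, 0.999], [-0.0, 0.999, -0.034], [-1.0, -0.0, 0.0]]
wrist_force: [0.6, -0.7, -0.8]
gripper_width: 0.172
```

```bash
python3 - <<'E'
from h import *
p,s,c=wrist("w4");print(s["gripper_width"]*87,s["wrist_force"],s["tcp_pos"])
x=s["tcp_pos"];print("tip exp",proj(c,x+[0,0,-.083]),"hole",proj(c,[.4885,-.291,.073]))
move([.4885,-.291,.1075],down(88))
cv2.imwrite("pics/w4c.png",cv2.resize(p["image"][110:350,160:480,::-1],None,fx=2.5,fy=2.5,interpolation=cv2.INTER_CUBIC))
E
```

```text
14.970551904890343 [ 0.62305958 -0.67367693 -0.83236055] [ 0.48666281 -0.29042789  0.20488855]
tip exp [322.04554198 242.1658609 ] hole [321.72078692 226.20458687]
t [ 0.1298 -0.0005  0.0024] a [0.0004 0.0001 0.    ] rows 2.3
```

View pics/w4c.png

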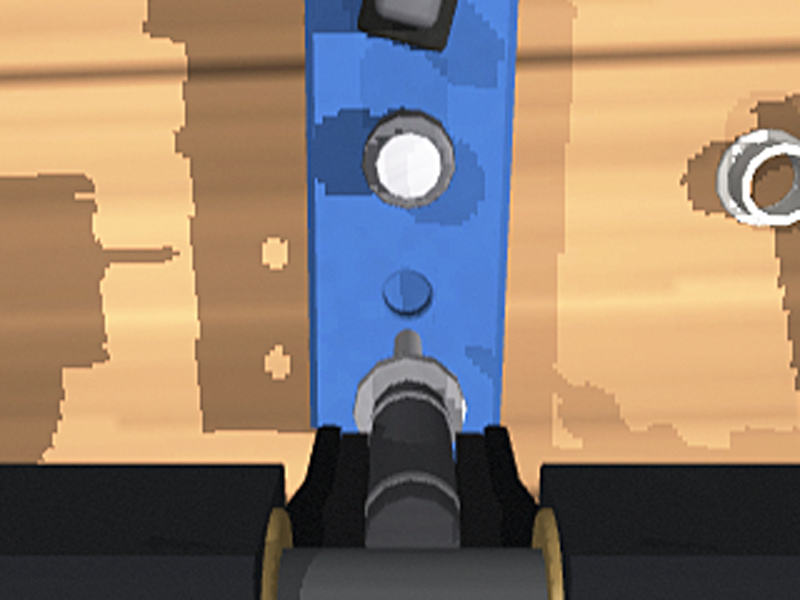

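The free hole is at crop (408,294), full-image (323.2,227.6), and the tip is in line with it to about 1 mm. Lowering.

play_rows([
  {"fingers": 1,"tx": 0.015,"ty": 0,"tz": 0.003,"ax": 0,"ay": 0,"az": 0},
  {"fingers": 1,"tx": 0.045,"ty": 0,"tz": 0.003,"ax": 0,"ay": 0,"az": 0},
  {"fingers": 1,"tx": 0.075,"ty": 0,"tz": 0.003,"ax": 0,"ay": 0,"az": 0},
  {"fingers": 1,"tx": 0.1,"ty": 0,"tz": 0.003,"ax": 0,"ay": 0,"az": 0},
  {"fingers": 1,"tx": 0.118,"ty": 0,"tz": 0.003,"ax": 0,"ay": 0,"az": 0},
])

```text
time_s: 10.85
tcp_pos: [0.4876, -0.2906, 0.1133]
ee_rot: [[-0.003, 0.035, 0.999], [0.001, 0.999, -0.035], [-1.0, 0.001, -0.003]]
wrist_force: [0.6, -0.2, -0.9]
gripper_width: 0.173
```

play_rows([
  {"fingers": 1,"tx": 0,"ty": 0,"tz": 0,"ax": 0,"ay": 0,"az": 0},
  {"fingers": 1,"tx": 0.005,"ty": 0,"tz": 0,"ax": 0,"ay": 0,"az": 0},
  {"fingers": 1,"tx": 0.009,"ty": 0,"tz": 0,"ax": 0,"ay": 0,"az": 0},
  {"fingers": 1,"tx": 0.0125,"ty": 0,"tz": 0,"ax": 0,"ay": 0,"az": 0},
  {"fingers": 1,"tx": 0.0125,"ty": 0,"tz": 0,"ax": 0,"ay": 0,"az": 0},
])

```text
time_s: 11.27
tcp_pos: [0.4889, -0.2913, 0.1069]
ee_rot: [[0.001, 0.035, 0.999], [-0.0, 0.999, -0.035], [-1.0, -0.0, 0.001]]
wrist_force: [-0.3, -0.1, -1.6]
gripper_width: 0.175
```

play_rows([
  {"fingers": 1,"tx": 0,"ty": 0,"tz": 0,"ax": 0,"ay": 0,"az": 0},
  {"fingers": 1,"tx": 0,"ty": 0,"tz": 0,"ax": 0,"ay": 0,"az": 0},
  {"fingers": 1,"tx": 0,"ty": 0,"tz": 0,"ax": 0,"ay": 0,"az": 0},
])

```text
time_s: 11.52
tcp_pos: [0.489, -0.2914, 0.1072]
ee_rot: [[0.001, 0.035, 0.999], [-0.0, 0.999, -0.035], [-1.0, -0.0, 0.001]]
wrist_force: [-0.2, -0.6, -1.3]
gripper_width: 0.174
```

play_rows([
  {"fingers": 1,"tx": 0.0012,"ty": 0,"tz": 0,"ax": 0,"ay": 0,"az": 0},
  {"fingers": 1,"tx": 0.0014,"ty": 0,"tz": 0,"ax": 0,"ay": 0,"az": 0},
  {"fingers": 0,"tx": 0.0014,"ty": 0,"tz": 0,"ax": 0,"ay": 0,"az": 0},
  {"fingers": -1,"tx": 0.0014,"ty": 0,"tz": 0,"ax": 0,"ay": 0,"az": 0},
  {"fingers": -1,"tx": 0.0014,"ty": 0,"tz": 0,"ax": 0,"ay": 0,"az": 0},
])

```text
time_s: 11.93
tcp_pos: [0.4888, -0.2913, 0.1057]
ee_rot: [[0.0, 0.035, 0.999], [-0.0, 0.999, -0.035], [-1.0, -0.0, 0.0]]
wrist_force: [0.0, -0.5, 0.3]
gripper_width: 0.32
```

play_rows([
  {"fingers": -1,"tx": 0,"ty": 0,"tz": 0,"ax": 0,"ay": 0,"az": 0},
  {"fingers": -1,"tx": 0,"ty": 0,"tz": 0,"ax": 0,"ay": 0,"az": 0},
  {"fingers": -1,"tx": 0,"ty": 0,"tz": 0,"ax": 0,"ay": 0,"az": 0},
  {"fingers": -1,"tx": 0,"ty": 0,"tz": 0,"ax": 0,"ay": 0,"az": 0},
  {"fingers": -1,"tx": 0,"ty": 0,"tz": 0,"ax": 0,"ay": 0,"az": 0},
])

```text
time_s: 12.35
tcp_pos: [0.4888, -0.2913, 0.1056]
ee_rot: [[-0.0, 0.035, 0.999], [0.0, 0.999, -0.035], [-1.0, 0.0, -0.0]]
wrist_force: [-0.1, 0.3, -0.5]
gripper_width: 0.695
```

play_rows([
  {"fingers": -1,"tx": -0.02,"ty": 0,"tz": 0,"ax": 0,"ay": 0,"az": 0},
  {"fingers": -1,"tx": -0.05,"ty": 0,"tz": 0,"ax": 0,"ay": 0,"az": 0},
  {"fingers": -1,"tx": -0.09,"ty": 0,"tz": 0,"ax": 0,"ay": 0,"az": 0},
  {"fingers": -1,"tx": -0.12,"ty": 0,"tz": 0,"ax": 0,"ay": 0,"az": 0},
  {"fingers": -1,"tx": -0.13,"ty": 0,"tz": 0,"ax": 0,"ay": 0,"az": 0},
])

```text
time_s: 12.77
tcp_pos: [0.4906, -0.2922, 0.2074]
ee_rot: [[0.007, 0.034, 0.999], [-0.003, 0.999, -0.034], [-1.0, -0.003, 0.007]]
wrist_force: [-0.3, -0.6, 0.7]
gripper_width: 0.984
```

```bash
python3 - <<'E'
from h import *
p,s,c=wrist("w5");print(s["time_s"],s["gripper_width"]*87,s["wrist_force"],s["tcp_pos"])
for k in ["drift_grip","punch"]: print(k,[(np.round(d["uv"]).tolist(),round(d["score"],2)) for d in spotter.find_in(k,p)[:2]])
print("pin grip exp",proj(c,[.489,-.291,.105]),"top",proj(c,[.489,-.291,.133]))
move([.505,-.035,.21],down(102.5))
E
```

```text
12.7667 85.58316930740835 [-0.27338212 -0.60849874  0.67001112] [ 0.49064351 -0.29224482  0.20744782]
drift_grip [([324.0, 226.0], 0.85)]
punch [([326.0, 164.0], 0.88)]
pin grip exp [324.31180935 230.94731898] top [324.19273893 242.81292724]
t [-0.0091  0.342   0.0098] a [-0.0806  0.0002 -0.0002] rows 6.2
```

play_rows([
  {"fingers": -1,"tx": 0,"ty": 0.03,"tz": 0,"ax": 0,"ay": 0,"az": 0},
  {"fingers": -1,"tx": 0,"ty": 0.07,"tz": 0.002,"ax": 0,"ay": 0,"az": 0},
  {"fingers": -1,"tx": 0,"ty": 0.115,"tz": 0.003,"ax": 0,"ay": 0,"az": 0},
  {"fingers": -1,"tx": 0,"ty": 0.16,"tz": 0.004,"ax": 0,"ay": 0,"az": 0},
  {"fingers": -1,"tx": 0,"ty": 0.2,"tz": 0.005,"ax": 0,"ay": 0,"az": 0},
])

```text
time_s: 13.33
tcp_pos: [0.4963, -0.1399, 0.2009]
ee_rot: [[-0.004, 0.035, 0.999], [0.001, 0.999, -0.035], [-1.0, 0.0, -0.004]]
wrist_force: [1.2, -0.1, -0.7]
gripper_width: 1.003
```

play_rows([
  {"fingers": -1,"tx": -0.005,"ty": 0.04,"tz": 0.001,"ax": -0.03,"ay": 0,"az": 0},
  {"fingers": -1,"tx": -0.008,"ty": 0.08,"tz": 0.003,"ax": -0.06,"ay": 0,"az": 0},
  {"fingers": -1,"tx": -0.008,"ty": 0.12,"tz": 0.004,"ax": -0.0806,"ay": 0,"az": 0},
  {"fingers": -1,"tx": -0.008,"ty": 0.142,"tz": 0.005,"ax": -0.0806,"ay": 0,"az": 0},
  {"fingers": -1,"tx": -0.008,"ty": 0.142,"tz": 0.005,"ax": -0.0806,"ay": 0,"az": 0},
])

```text
time_s: 13.75
tcp_pos: [0.5044, -0.0328, 0.2072]
ee_rot: [[-0.003, -0.22, 0.975], [-0.0, 0.975, 0.22], [-1.0, 0.001, -0.003]]
wrist_force: [-1.1, -1.4, -0.1]
gripper_width: 0.996
```

play_rows([
  {"fingers": -1,"tx": 0,"ty": 0,"tz": 0,"ax": 0,"ay": 0,"az": 0},
  {"fingers": -1,"tx": 0,"ty": 0,"tz": 0,"ax": 0,"ay": 0,"az": 0},
  {"fingers": -1,"tx": 0,"ty": 0,"tz": 0,"ax": 0,"ay": 0,"az": 0},
  {"fingers": -1,"tx": 0,"ty": 0,"tz": 0,"ax": 0,"ay": 0,"az": 0},
  {"fingers": -1,"tx": 0,"ty": 0,"tz": 0,"ax": 0,"ay": 0,"az": 0},
])

```text
time_s: 14.17
tcp_pos: [0.5051, -0.0361, 0.2089]
ee_rot: [[-0.0, -0.215, 0.977], [-0.0, 0.977, 0.215], [-1.0, 0.0, -0.0]]
wrist_force: [-0.6, -0.3, -0.6]
gripper_width: 1.001
```

```bash
python3 - <<'E'
from h import *
p,s,c=wrist("w6");print(s["time_s"],s["wrist_force"],s["tcp_pos"],s["ee_rot"][:2,1])
a=np.radians(12.5);u=np.array([np.cos(a),np.sin(a),0]);v=np.array([-np.sin(a),np.cos(a),0]);C=np.array([.5215,-.0292,.112])
for i in(-.035,.035):
  for j in(-.027,.027): print("corner",i,j,proj(c,C+i*u+j*v))
for k in ["bracket_center","trip_hole"]: print(k,[(np.round(d["uv"]).tolist(),round(d["score"],2)) for d in spotter.find_in(k,p)[:2]])
cv2.imwrite("pics/w6c.png",cv2.resize(p["image"][150:390,160:480,::-1],None,fx=2.5,fy=2.5,interpolation=cv2.INTER_CUBIC))
E
```

```text
14.1667 [-0.61842555 -0.3163528  -0.56077466] [ 0.50505553 -0.03608179  0.20894002] [-0.21510711  0.97659046]
corner -0.035 -0.027 [287.47577894 211.17076711]
corner -0.035 0.027 [367.3873985  211.01949392]
corner 0.035 -0.027 [290.15914761 305.74284247]
corner 0.035 0.027 [364.64728902 305.6003768 ]
bracket_center [([327.0, 243.0], 0.94), ([7.0, 9.0], 0.59)]
trip_hole [([323.0, 200.0], 0.72)]
```

View pics/w6c.png

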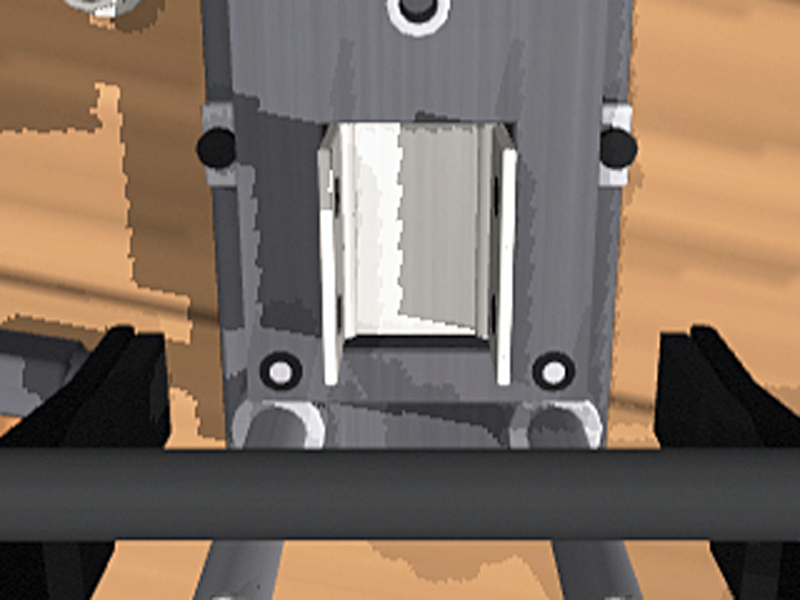

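The crop shows the raised bracket's leg tops at crop x 318/517 (near end, y 150) and 325/510 (far end, y 384). That is within 2 px of the prediction for leg tops at z = 112 mm, so it is fully raised and the pose is known.

```bash
python3 - <<'E'
from h import *
s=r.sense();c=cam(viewer.capture("wrist"),s)
q=[onz(c,x,.112) for x in [(287.2,210),(366.8,210),(290,303.6),(364,303.6)]]
m=np.mean(q,0);d=q[2]+q[3]-q[0]-q[1];yaw=np.degrees(np.arctan2(d[1],d[0]));print(m,yaw,np.linalg.norm(d)/2,np.linalg.norm(q[1]-q[0]))
move([m[0],m[1],.106],down(90+yaw))
E
```

```text
[ 0.52062254 -0.02932899  0.112     ] 12.538655978848913 0.06918232822820009 0.05378964436666753
t [0.1376 0.0037 0.0219] a [-0.0004  0.     -0.    ] rows 2.5
```

play_rows([
  {"fingers": -1,"tx": 0.015,"ty": 0.0037,"tz": 0.0219,"ax": 0,"ay": 0,"az": 0},
  {"fingers": -1,"tx": 0.045,"ty": 0.0037,"tz": 0.0219,"ax": 0,"ay": 0,"az": 0},
  {"fingers": -1,"tx": 0.075,"ty": 0.0037,"tz": 0.0219,"ax": 0,"ay": 0,"az": 0},
  {"fingers": -1,"tx": 0.1,"ty": 0.0037,"tz": 0.0219,"ax": 0,"ay": 0,"az": 0},
  {"fingers": -1,"tx": 0.115,"ty": 0.0037,"tz": 0.0219,"ax": 0,"ay": 0,"az": 0},
])

```text
time_s: 14.78
tcp_pos: [0.5194, -0.0292, 0.1207]
ee_rot: [[-0.003, -0.216, 0.976], [-0.0, 0.976, 0.216], [-1.0, 0.0, -0.003]]
wrist_force: [0.3, 0.5, 0.4]
gripper_width: 0.999
```

play_rows([
  {"fingers": -1,"tx": 0.008,"ty": 0,"tz": 0,"ax": 0,"ay": 0,"az": 0},
  {"fingers": -1,"tx": 0.015,"ty": 0,"tz": 0,"ax": 0,"ay": 0,"az": 0},
  {"fingers": -1,"tx": 0.02,"ty": 0,"tz": 0,"ax": 0,"ay": 0,"az": 0},
  {"fingers": -1,"tx": 0.0226,"ty": 0,"tz": 0,"ax": 0,"ay": 0,"az": 0},
  {"fingers": -1,"tx": 0.0226,"ty": 0,"tz": 0,"ax": 0,"ay": 0,"az": 0},
])

```text
time_s: 15.2
tcp_pos: [0.5209, -0.029, 0.1062]
ee_rot: [[0.001, -0.217, 0.976], [0.0, 0.976, 0.217], [-1.0, -0.0, 0.001]]
wrist_force: [-0.3, -0.1, 0.8]
gripper_width: 1.0
```

play_rows([
  {"fingers": 0.1,"tx": 0,"ty": 0,"tz": 0,"ax": 0,"ay": 0,"az": 0},
  {"fingers": 0.1,"tx": 0,"ty": 0,"tz": 0,"ax": 0,"ay": 0,"az": 0},
  {"fingers": 0.1,"tx": 0,"ty": 0,"tz": 0,"ax": 0,"ay": 0,"az": 0},
])

```text
time_s: 15.45
tcp_pos: [0.521, -0.0289, 0.1065]
ee_rot: [[0.001, -0.217, 0.976], [0.0, 0.976, 0.217], [-1.0, -0.0, 0.001]]
wrist_force: [0.1, -0.4, -0.0]
gripper_width: 0.854
```

```bash
python3 - <<'E'
from h import *
s=r.sense();print(s["time_s"],s["gripper_width"]*87,s["wrist_force"]);move([.5206,-.0293,.106],down(102.5))
E
```

```text
15.45 74.27672299714392 [ 0.10530791 -0.3603366  -0.00154342]
t [ 0.0007 -0.0004 -0.0006] a [0.0001 0.0003 0.    ] rows 0.0
```

Well placed, so I close on the legs.

play_rows([
  {"fingers": 1,"tx": 0,"ty": 0,"tz": 0,"ax": 0,"ay": 0,"az": 0},
  {"fingers": 1,"tx": 0,"ty": 0,"tz": 0,"ax": 0,"ay": 0,"az": 0},
  {"fingers": 1,"tx": 0,"ty": 0,"tz": 0,"ax": 0,"ay": 0,"az": 0},
  {"fingers": 1,"tx": 0,"ty": 0,"tz": 0,"ax": 0,"ay": 0,"az": 0},
  {"fingers": 1,"tx": 0,"ty": 0,"tz": 0,"ax": 0,"ay": 0,"az": 0},
])

```text
time_s: 15.87
tcp_pos: [0.5208, -0.0292, 0.1062]
ee_rot: [[0.0, -0.217, 0.976], [-0.0, 0.976, 0.217], [-1.0, -0.0, 0.0]]
wrist_force: [0.3, -1.2, 1.4]
gripper_width: 0.602
```

play_rows([
  {"fingers": 1,"tx": 0,"ty": 0,"tz": 0,"ax": 0,"ay": 0,"az": 0},
  {"fingers": 1,"tx": 0,"ty": 0,"tz": 0,"ax": 0,"ay": 0,"az": 0},
  {"fingers": 1,"tx": 0,"ty": 0,"tz": 0,"ax": 0,"ay": 0,"az": 0},
  {"fingers": 1,"tx": 0,"ty": 0,"tz": 0,"ax": 0,"ay": 0,"az": 0},
])

```text
time_s: 16.2
tcp_pos: [0.5208, -0.0292, 0.1062]
ee_rot: [[0.0, -0.217, 0.976], [-0.0, 0.976, 0.217], [-1.0, -0.0, 0.0]]
wrist_force: [0.9, -2.9, 1.7]
gripper_width: 0.607
```

play_rows([
  {"fingers": 1,"tx": -0.005,"ty": 0,"tz": 0,"ax": 0,"ay": 0,"az": 0},
  {"fingers": 1,"tx": -0.015,"ty": 0,"tz": 0,"ax": 0,"ay": 0,"az": 0},
  {"fingers": 1,"tx": -0.03,"ty": 0,"tz": 0,"ax": 0,"ay": 0,"az": 0},
  {"fingers": 1,"tx": -0.045,"ty": 0,"tz": 0,"ax": 0,"ay": 0,"az": 0},
  {"fingers": 1,"tx": -0.055,"ty": 0,"tz": 0,"ax": 0,"ay": 0,"az": 0},
])

```text
time_s: 16.62
tcp_pos: [0.5206, -0.0285, 0.1481]
ee_rot: [[0.0, -0.217, 0.976], [0.001, 0.976, 0.217], [-1.0, 0.001, 0.0]]
wrist_force: [0.3, 0.0, -2.2]
gripper_width: 0.603
```

play_rows([
  {"fingers": 1,"tx": -0.015,"ty": 0,"tz": 0,"ax": 0,"ay": 0,"az": 0},
  {"fingers": 1,"tx": -0.03,"ty": 0,"tz": 0,"ax": 0,"ay": 0,"az": 0},
  {"fingers": 1,"tx": -0.05,"ty": 0,"tz": 0,"ax": 0,"ay": 0,"az": 0},
  {"fingers": 1,"tx": -0.07,"ty": 0,"tz": 0,"ax": 0,"ay": 0,"az": 0},
  {"fingers": 1,"tx": -0.08,"ty": 0,"tz": 0,"ax": 0,"ay": 0,"az": 0},
])

```text
time_s: 17.03
tcp_pos: [0.5211, -0.0285, 0.209]
ee_rot: [[0.002, -0.217, 0.976], [0.001, 0.976, 0.217], [-1.0, 0.0, 0.002]]
wrist_force: [0.6, -0.3, -3.3]
gripper_width: 0.598
```

```bash
python3 - <<'E'
from h import *
s=r.sense();print(s["time_s"],s["gripper_width"]*87,s["wrist_force"],s["tcp_pos"])
T=cam(viewer.capture("top"));print([np.round(onz(T,x,.047),4) for x in [(149,246),(180,248),(181,281),(152,283)]])
S=viewer.capture("scene");p=viewer.capture("top");
for k,q in (("S",S),("T",p)):
    print(k,[(np.round(d["uv"]).tolist(),round(d["score"],2)) for d in spotter.find_in("bracket_done_center",q)[:2]])
print(tri([(cam(S),(448,240)),(T,(166,264))]))
cv2.imwrite("pics/t2c.png",cv2.resize(p["image"][190:380,100:330,::-1],None,fx=3,fy=3,interpolation=cv2.INTER_CUBIC))
move([.415,.305,.205],down(90))
E
```

```text
17.0333 52.03337519017489 [ 0.58594001 -0.31588073 -3.27029064] [ 0.52111072 -0.02854772  0.20903842]
[array([0.5625, 0.3355, 0.047 ]), array([0.5609, 0.2738, 0.047 ]), array([0.4952, 0.2652, 0.047 ]), array([0.489 , 0.3211, 0.047 ])]
S [([451.0, 239.0], 0.87)]
T [([155.0, 278.0], 0.57)]
(array([0.5338303 , 0.3077396 , 0.01521022]), [np.float64(0.3), np.float64(0.3)])
t [ 0.0019  0.4649 -0.0401] a [ 0.0694 -0.0007 -0.0001] rows 8.4
```

View pics/t2c.png

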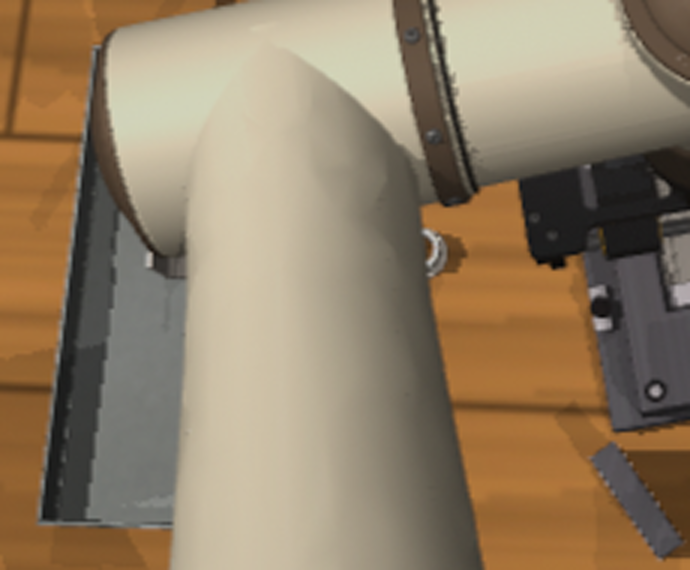

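The gripper holds the bracket (52 mm opening, −3.3 N, which is 0.3 kg). In the crop the arm hides most of the tray, and the end of the finished bracket shows at crop (165,262). The tray's near half is free, so I'll set the bracket down at about (0.41, 0.305).

play_rows([
  {"fingers": 1,"tx": 0,"ty": 0.02,"tz": -0.002,"ax": 0,"ay": 0,"az": 0},
  {"fingers": 1,"tx": 0,"ty": 0.06,"tz": -0.006,"ax": 0,"ay": 0,"az": 0},
  {"fingers": 1,"tx": 0,"ty": 0.105,"tz": -0.011,"ax": 0,"ay": 0,"az": 0},
  {"fingers": 1,"tx": 0,"ty": 0.15,"tz": -0.015,"ax": 0,"ay": 0,"az": 0},
  {"fingers": 1,"tx": 0,"ty": 0.195,"tz": -0.02,"ax": 0,"ay": 0,"az": 0},
])

```text
time_s: 17.7
tcp_pos: [0.4731, 0.1114, 0.206]
ee_rot: [[-0.002, -0.216, 0.976], [-0.001, 0.976, 0.216], [-1.0, -0.0, -0.002]]
wrist_force: [0.7, 0.9, -1.6]
gripper_width: 0.604
```

play_rows([
  {"fingers": 1,"tx": 0,"ty": 0.045,"tz": -0.005,"ax": 0,"ay": 0,"az": 0},
  {"fingers": 1,"tx": 0,"ty": 0.09,"tz": -0.009,"ax": 0,"ay": 0,"az": 0},
  {"fingers": 1,"tx": 0,"ty": 0.135,"tz": -0.013,"ax": 0,"ay": 0,"az": 0},
  {"fingers": 1,"tx": 0,"ty": 0.17,"tz": -0.017,"ax": 0,"ay": 0,"az": 0},
  {"fingers": 1,"tx": 0,"ty": 0.2,"tz": -0.02,"ax": 0,"ay": 0,"az": 0},
])

```text
time_s: 18.12
tcp_pos: [0.4258, 0.2552, 0.2061]
ee_rot: [[-0.002, -0.218, 0.976], [-0.001, 0.976, 0.218], [-1.0, -0.001, -0.002]]
wrist_force: [1.0, -0.4, -2.3]
gripper_width: 0.597
```

play_rows([
  {"fingers": 1,"tx": 0,"ty": 0.025,"tz": -0.003,"ax": 0.02,"ay": 0,"az": 0},
  {"fingers": 1,"tx": 0,"ty": 0.045,"tz": -0.005,"ax": 0.045,"ay": 0,"az": 0},
  {"fingers": 1,"tx": 0,"ty": 0.06,"tz": -0.007,"ax": 0.069,"ay": 0,"az": 0},
  {"fingers": 1,"tx": 0,"ty": 0.07,"tz": -0.007,"ax": 0.069,"ay": 0,"az": 0},
  {"fingers": 1,"tx": 0,"ty": 0.07,"tz": -0.007,"ax": 0.069,"ay": 0,"az": 0},
])

```text
time_s: 18.53
tcp_pos: [0.4102, 0.3047, 0.2062]
ee_rot: [[-0.001, -0.005, 1.0], [-0.001, 1.0, 0.005], [-1.0, -0.001, -0.001]]
wrist_force: [-0.3, -0.6, -2.1]
gripper_width: 0.601
```

play_rows([
  {"fingers": 1,"tx": 0,"ty": 0,"tz": 0,"ax": 0,"ay": 0,"az": 0},
  {"fingers": 1,"tx": 0,"ty": 0,"tz": 0,"ax": 0,"ay": 0,"az": 0},
  {"fingers": 1,"tx": 0,"ty": 0,"tz": 0,"ax": 0,"ay": 0,"az": 0},
  {"fingers": 1,"tx": 0,"ty": 0,"tz": 0,"ax": 0,"ay": 0,"az": 0},
])

```text
time_s: 18.87
tcp_pos: [0.4109, 0.3032, 0.2072]
ee_rot: [[-0.0, -0.001, 1.0], [-0.0, 1.0, 0.001], [-1.0, -0.0, -0.0]]
wrist_force: [0.3, -0.0, -2.6]
gripper_width: 0.603
```

```bash
python3 - <<'E'
from h import *
p,s,c=wrist("w7");print(s["time_s"],s["gripper_width"]*87,s["wrist_force"],s["tcp_pos"],s["joints"].round(0))
move([.41,.305,.06],down(90))
cv2.imwrite("pics/w7v.png",p["image"][:,:,::-1])
E
```

```text
18.8667 52.43248053688443 [ 0.27024988 -0.03735478 -2.63443672] [0.41089542 0.30321193 0.20721974] [  55.   11.  -16.   -0.  -62. -145.]
t [ 0.1964  0.0023 -0.0012] a [ 0.0003 -0.     -0.    ] rows 3.5
```

View pics/w7v.png

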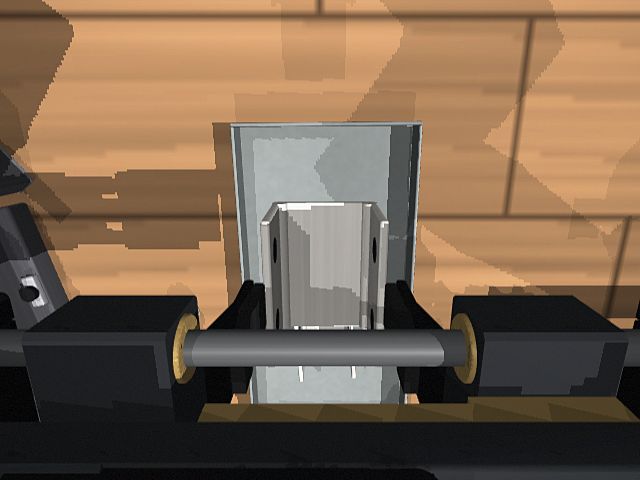

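The wrist view shows the bracket held level (x 262–388) over the tray's near half. The near rim is at row 122, x 231–421, and the finished bracket lies beyond at rows 330–380. Lowering.

play_rows([
  {"fingers": 1,"tx": 0.015,"ty": 0.002,"tz": 0,"ax": 0,"ay": 0,"az": 0},
  {"fingers": 1,"tx": 0.05,"ty": 0.002,"tz": 0,"ax": 0,"ay": 0,"az": 0},
  {"fingers": 1,"tx": 0.09,"ty": 0.002,"tz": 0,"ax": 0,"ay": 0,"az": 0},
  {"fingers": 1,"tx": 0.13,"ty": 0.002,"tz": 0,"ax": 0,"ay": 0,"az": 0},
  {"fingers": 1,"tx": 0.16,"ty": 0.002,"tz": 0,"ax": 0,"ay": 0,"az": 0},
])

```text
time_s: 19.33
tcp_pos: [0.4102, 0.3043, 0.0853]
ee_rot: [[-0.001, -0.001, 1.0], [-0.001, 1.0, 0.001], [-1.0, -0.001, -0.001]]
wrist_force: [-0.7, -0.4, -2.4]
gripper_width: 0.602
```

play_rows([
  {"fingers": 1,"tx": 0.015,"ty": 0,"tz": 0,"ax": 0,"ay": 0,"az": 0},
  {"fingers": 1,"tx": 0.028,"ty": 0,"tz": 0,"ax": 0,"ay": 0,"az": 0},
  {"fingers": 1,"tx": 0.037,"ty": 0,"tz": 0,"ax": 0,"ay": 0,"az": 0},
  {"fingers": 1,"tx": 0.044,"ty": 0,"tz": 0,"ax": 0,"ay": 0,"az": 0},
  {"fingers": 1,"tx": 0.05,"ty": 0,"tz": 0,"ax": 0,"ay": 0,"az": 0},
])

```text
time_s: 19.75
tcp_pos: [0.4112, 0.3058, 0.0499]
ee_rot: [[0.001, -0.002, 1.0], [0.001, 1.0, 0.002], [-1.0, 0.001, 0.001]]
wrist_force: [-0.6, 0.9, -1.8]
gripper_width: 0.601
```

play_rows([
  {"fingers": 1,"tx": 0,"ty": 0,"tz": 0,"ax": 0,"ay": 0,"az": 0},
  {"fingers": 1,"tx": 0,"ty": 0,"tz": 0,"ax": 0,"ay": 0,"az": 0},
  {"fingers": 1,"tx": 0,"ty": 0,"tz": 0,"ax": 0,"ay": 0,"az": 0},
  {"fingers": 1,"tx": 0,"ty": 0,"tz": 0,"ax": 0,"ay": 0,"az": 0},
])

```text
time_s: 20.08
tcp_pos: [0.411, 0.3058, 0.0504]
ee_rot: [[0.001, -0.002, 1.0], [0.001, 1.0, 0.002], [-1.0, 0.001, 0.001]]
wrist_force: [-0.2, -0.7, -1.6]
gripper_width: 0.603
```

Floor contact is expected at TCP ≈ 0.041, so I creep down.

play_rows([
  {"fingers": 1,"tx": 0.004,"ty": 0,"tz": 0,"ax": 0,"ay": 0,"az": 0},
  {"fingers": 1,"tx": 0.008,"ty": 0,"tz": 0,"ax": 0,"ay": 0,"az": 0},
  {"fingers": 1,"tx": 0.01,"ty": 0,"tz": 0,"ax": 0,"ay": 0,"az": 0},
  {"fingers": 1,"tx": 0.011,"ty": 0,"tz": 0,"ax": 0,"ay": 0,"az": 0},
  {"fingers": 1,"tx": 0.011,"ty": 0,"tz": 0,"ax": 0,"ay": 0,"az": 0},
])

```text
time_s: 20.5
tcp_pos: [0.4106, 0.3053, 0.0413]
ee_rot: [[-0.0, -0.002, 1.0], [-0.0, 1.0, 0.002], [-1.0, -0.0, -0.0]]
wrist_force: [0.0, 0.5, -2.8]
gripper_width: 0.604
```

play_rows([
  {"fingers": 1,"tx": 0,"ty": 0,"tz": 0,"ax": 0,"ay": 0,"az": 0},
  {"fingers": 1,"tx": 0,"ty": 0,"tz": 0,"ax": 0,"ay": 0,"az": 0},
  {"fingers": 1,"tx": 0.0008,"ty": 0,"tz": 0,"ax": 0,"ay": 0,"az": 0},
  {"fingers": 1,"tx": 0.0008,"ty": 0,"tz": 0,"ax": 0,"ay": 0,"az": 0},
  {"fingers": 1,"tx": 0.0008,"ty": 0,"tz": 0,"ax": 0,"ay": 0,"az": 0},
])

```text
time_s: 20.92
tcp_pos: [0.4108, 0.3054, 0.0412]
ee_rot: [[0.0, -0.002, 1.0], [0.0, 1.0, 0.002], [-1.0, 0.0, 0.0]]
wrist_force: [-1.0, -0.4, -0.3]
gripper_width: 0.601
```

play_rows([
  {"fingers": 1,"tx": 0.0008,"ty": 0,"tz": 0,"ax": 0,"ay": 0,"az": 0},
  {"fingers": 1,"tx": 0.0008,"ty": 0,"tz": 0,"ax": 0,"ay": 0,"az": 0},
  {"fingers": 1,"tx": 0.0008,"ty": 0,"tz": 0,"ax": 0,"ay": 0,"az": 0},
])

```text
time_s: 21.17
tcp_pos: [0.4109, 0.3055, 0.0411]
ee_rot: [[0.001, -0.002, 1.0], [0.0, 1.0, 0.002], [-1.0, 0.0, 0.001]]
wrist_force: [-1.9, -1.2, 5.3]
gripper_width: 0.604
```

Contact: +5.3 N and the height has stopped falling. The bracket is on the floor, so I release and rise straight up.

play_rows([
  {"fingers": 0.1,"tx": 0,"ty": 0,"tz": 0,"ax": 0,"ay": 0,"az": 0},
  {"fingers": -0.5,"tx": 0,"ty": 0,"tz": 0,"ax": 0,"ay": 0,"az": 0},
  {"fingers": -1,"tx": 0,"ty": 0,"tz": 0,"ax": 0,"ay": 0,"az": 0},
  {"fingers": -1,"tx": 0,"ty": 0,"tz": 0,"ax": 0,"ay": 0,"az": 0},
  {"fingers": -1,"tx": 0,"ty": 0,"tz": 0,"ax": 0,"ay": 0,"az": 0},
])

```text
time_s: 21.58
tcp_pos: [0.4108, 0.3056, 0.0402]
ee_rot: [[0.0, -0.002, 1.0], [0.0, 1.0, 0.002], [-1.0, 0.0, 0.0]]
wrist_force: [-0.1, 0.8, 0.4]
gripper_width: 0.821
```

play_rows([
  {"fingers": -1,"tx": -0.01,"ty": 0,"tz": 0,"ax": 0,"ay": 0,"az": 0},
  {"fingers": -1,"tx": -0.03,"ty": 0,"tz": 0,"ax": 0,"ay": 0,"az": 0},
  {"fingers": -1,"tx": -0.06,"ty": 0,"tz": 0,"ax": 0,"ay": 0,"az": 0},
  {"fingers": -1,"tx": -0.1,"ty": 0,"tz": 0,"ax": 0,"ay": 0,"az": 0},
  {"fingers": -1,"tx": -0.15,"ty": 0,"tz": 0,"ax": 0,"ay": 0,"az": 0},
])

```text
time_s: 22.0
tcp_pos: [0.4097, 0.3042, 0.1527]
ee_rot: [[-0.003, -0.001, 1.0], [-0.003, 1.0, 0.001], [-1.0, -0.003, -0.003]]
wrist_force: [-0.2, 0.6, -0.2]
gripper_width: 0.998
```

play_rows([
  {"fingers": -1,"tx": -0.05,"ty": 0,"tz": 0,"ax": 0,"ay": 0,"az": 0},
  {"fingers": -1,"tx": -0.08,"ty": 0,"tz": 0,"ax": 0,"ay": 0,"az": 0},
  {"fingers": -1,"tx": -0.1,"ty": 0,"tz": 0,"ax": 0,"ay": 0,"az": 0},
  {"fingers": -1,"tx": -0.1,"ty": 0,"tz": 0,"ax": 0,"ay": 0,"az": 0},
])

```text
time_s: 22.33
tcp_pos: [0.4122, 0.3068, 0.2325]
ee_rot: [[0.006, -0.002, 1.0], [0.007, 1.0, 0.002], [-1.0, 0.007, 0.006]]
wrist_force: [0.1, 0.7, -0.3]
gripper_width: 0.995
```

```bash
python3 - <<'E'
from h import *
s=r.sense();print(s["time_s"],s["gripper_width"]*87,s["wrist_force"],s["tcp_pos"])
p=viewer.capture("scene");cv2.imwrite("pics/s3.png",p["image"][:,:,::-1])
E
```

```text
22.3333 86.53291650759216 [ 0.13586075  0.72070306 -0.34214013] [0.41222306 0.30683642 0.23245015]
```

View pics/s3.png

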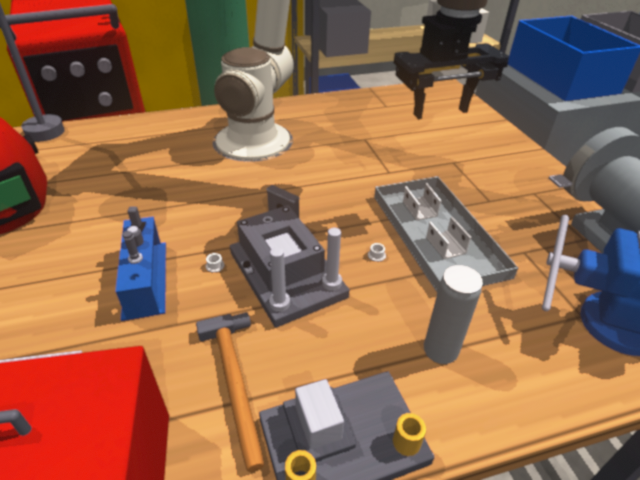

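The scene shows both brackets upright in the tray, the new one at (421,203) and the finished one at (450,237), well apart. The cavity holds only the raised pad, the pin hangs in the rack at (132,240), and everything else is unmoved.

```bash
python3 -c "
from station import job
print(job.finish_job())"
```

```text
the job is handed in; nothing more can be done
None
```

The job is done and was handed in at about 22 s of the 64 s allowed; no verdict came back.

- **Pin:** I took the trip pin from the rack and pressed it down the die hole with about 5 N. The knock-out rose, and I hung the pin back in its own, now free, rack hole. After I let go, a wrist look found it there within 5 px of where it should be.
- **Bracket:** I lifted it straight out of the die and lowered it until it touched the tray floor (5 N), then released it. It stands legs up at about (0.41, 0.305).
- **Last picture:** Both brackets stand upright and well apart in the tray. The pin hangs in the rack, the die holds only the raised pad, and the other things look unmoved.
- **Disagreements:**
  - The top camera put the trip hole about 3 mm off from the wrist camera; I used the wrist view.
  - The first height I measured for the pin top was 3.5 mm above the given size; the grip on the pin was good all the same.
  - The top view was blocked by the arm when I checked the tray, so the spot came from the first picture and the wrist view.

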